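Set the tube mixer's gated lever to the rolling program

ROBOT

A 6-joint arm with a two-finger parallel gripper is mounted at the origin on the work surface. World frame = base frame: x ahead of the robot, y to its left, z up, the work surface at z = 0. Lengths are in m, angles in rad, forces in N, time in s.
With the tool pointing down it reaches from about 0.325 to 0.925 m from the base axis. Payload 3.1 kg.
Tool frame: the origin (TCP) lies on the centre line of the jaws, within the pads' length; the fingertips stand 11 mm ahead of it and the grasp point (between the pads) lies 8 mm behind it; z points along the fingers, y is the line along which they close (so a half turn about z gives the same grasp; the last joint's range is limited). The gripper opens to 85 mm and grips with 20 to 120 N. Pads are 22 mm wide; open, the fingers measure 114 mm over their backs; the gripper's body (76 mm by 85 mm) begins 54 mm behind the grasp point. The pads swing forward as they close: fully open they stand 13 mm farther back than shut.
Start: joints at [-1.273, 0.217, 1.613, -0, 1.311, -0.112], TCP at [0.249, -0.573, 0.242] pointing down, gripper open.
Joint ranges: [-2.75, 2.75], [-0.78, 2.1], [0.31, 2.55], [-1.13, 4.27], [0.13, 2.63], [-2.58, 2.58]. Speed limits (rad/s): [2.79, 2.79, 3.14, 3.14, 3.14, 3.14].

INTERFACE

Orientations are given as a 3x3 rotation matrix whose columns are the frame's x, y, z axes.
In Python, from rig import robot gives the robot as it stands.
- The arm moves only by the tool carry_out, never from a script. Its argument "rows" is a list that holds one entry, the list of rows, each a list of 5 numbers: the shift along the tool's x, y, z in mm, then the turn about the tool's z in degrees, then the finger opening in mm, from 0 to 85.4. In form: [[[tx, ty, tz, roll, gripper], ...]]. A call has 1 to 5 rows; each row is the pose to reach, as a shift and turn from the pose commanded when the call began, along the tool's axes at that moment; what a row does not reach only later rows make up. A row lasts 1/10 s, in which the tool goes at most 50 mm and 8.59 degrees, less where a joint would pass 70% of its speed; a pose out of reach is approached as far as the arm can. A call with a gripper value outside its range is refused whole. The fingers move at their own pace and stop on an object; the grip force is fixed at half the most. Time passes only in rows, so rows that repeat a pose let the fingers close. It gives the time, the measured TCP pose, the force, the opening and the grip force at its end, in the units of the state.
- robot.read_state(): the state, without advancing time (a new reading comes with each control period).
- robot.snapshot(name): name is "scene" or "top"; returns (picture, depth): 420x560x3 uint8, red, green, blue; 420x560 float32, m along the optical axis (not along the pixel's ray), 0 where there is no reading.
- robot.calibration(name): a dict with "fx", "fy", "cx", "cy" (pixels), "R" (3x3) and "t" (3): a world point X has camera coordinates R X + t. Camera axes: x right, y down, z forward; pixel columns grow to the right and rows downward; lengths in m; the calibration is good to about 2 mm. A picture is of the moment at which its call begins. calibration takes no time and is no camera call.
- robot.hand_in(): hands the job in; it is judged then, once.
The state is a dict: "clock": time; "q": joint angles; "qvel": joint speeds; "joint_efforts": joint torques, N m; "tool_pos": TCP position; "eef_rot": TCP orientation; "force": force on the tool from outside, world axes, zero at the start; "wrist_torque": the same for the moment, N m; "grip_width": opening from 0.0 (shut) to 1.0 (fully open); "grasp_force": force on a finger pad.
Only numpy, scipy, OpenCV 4.12 (cv2) and the standard library are available. Lean on these libraries where they do the work, as an engineer would, in place of code of your own. Each camera call takes 0.05 s, during which the arm holds its last target. There are 200 camera calls.

TASK

On the blood-tube mixer, push the black-knobbed lever out of its stop slot, along the cross channel and fully home into the slot marked with the ring badge, then leave it there. Only push it with the fingers: do not pull the knob up, do not let the lever go into a slot with another badge, and leave the tube rack, test cassettes and jar as they stand.

Things in the scene. Friction and masses are not known exactly. Their poses are not given: they have to be found in the camera images.
- mixer: the tube mixer, fixed: white console 180 x 240 mm, 130 mm high, carrying a gate plate 156 x 144 x 10 mm (top 140 mm above the bench); a lower roller deck reaches from 90 to 280 mm along its +x, at most 125 mm high. Origin: on the bench under the gate centre; x points away from the robot (turned by up to 0.25 rad), y left, z up; directions below are in this frame
- gate_centre (a point): centre of the gate, on the plate top. Its 14 mm slots: a cross channel along y through here, 74 mm long; at both its ends (y = 30, -30 mm) a slot runs far (+x) and one near (-x): the 4 badged slots; from its middle the stop slot (no badge) runs to -x only. All end 37 mm from the centre. Walls stop and guide the lever
- knob_mid (a point): middle of the lever's knob, an upright black cylinder 30 mm across, 40 mm high, on a 10 mm steel stem. The lever tips about a pivot on the gate's axis, 15 mm above the bench and 205 mm from this point: here x = 205 sin(lever_fore), y = 205 sin(lever_side) mm; about 53 both ways when home in a badged slot. Starts in the stop slot, stays where left, moves at 3 to 4 N
- lever_mark (a point): point on the lever stem's axis 120 mm from the pivot, at the height of the gate plate: fully home in a badged slot it is 30 to 32 mm from the gate centre along x and along y, so 24 to 26 mm from the slot's badge
- lever_fore (a joint): tilt of the lever along the mixer's x, rad: 0 in the cross channel, about -0.27 at the end of near slots, +0.27 at the end of far slots; the walls leave 0.02 rad of play. Starts between -0.25 and -0.13
- lever_side (a joint): tilt of the lever along the mixer's y, rad: 0 at the stop slot, about +0.26 at the left (+y) slots, -0.26 at the right (-y) slots
- knob_lift (a joint): how far the knob is pulled up along its stem, m: 0 at rest, up to 0.012; a spring holds it down with 6 N, rising by 0.6 N per mm
- badge_ring: fixed raised badge on the gate plate: a ring 26 mm across with a 15 mm hole, black plastic, 3 mm high, lying 56 mm before or beyond the gate centre and 30 mm to one side, just past the end of the slot it names; which of the four slots varies. Origin: centre of its underside, on the plate top. It marks the slot wanted
- badge_bar: fixed raised badge on the gate plate: a bar 26 mm (across, along y) x 8 mm, black plastic, 3 mm high, lying 56 mm before or beyond the gate centre and 30 mm to one side, just past the end of the slot it names; which of the four slots varies. Origin: centre of its underside, on the plate top
- badge_square: fixed raised badge on the gate plate: a solid square of 22 mm, black plastic, 3 mm high, lying 56 mm before or beyond the gate centre and 30 mm to one side, just past the end of the slot it names; which of the four slots varies. Origin: centre of its underside, on the plate top
- badge_cross: fixed raised badge on the gate plate: a cross 26 mm across with 7 mm arms, black plastic, 3 mm high, lying 56 mm before or beyond the gate centre and 30 mm to one side, just past the end of the slot it names; which of the four slots varies. Origin: centre of its underside, on the plate top
- rack_mid (a point): black tube rack 210 x 90 x 55 mm with red-capped tubes up to 117 mm above the bench; point on its centre line, 30 mm up; right of the mixer. A bystander: leave it where it is
- cassette_a_mid (a point): white rapid-test cassette 70 x 21 x 6 mm lying left of the mixer's near end; its centre. A bystander: leave it where it is
- cassette_b_mid (a point): second white rapid-test cassette, same size, right of the mixer's near end; its centre. A bystander: leave it where it is
- jar_mid (a point): amber capped jar 58 mm across, 90 mm high, left of the mixer; its centre. A bystander: leave it where it is

How it is judged:
By the outcome, as a careful person would: the job done as asked, in the order asked, and still so for the second after the job is handed in, with the robot touching nothing.
It also fails if it takes over 40 s, if anything falls off the work surface, if the arm or the gripper's body presses on something with over 40 N, if the wrist force passes 120 N, or if a joint passes its speed limit or range.

## Working session

There is one attempt and no reset: what is moved stays moved. The work goes in short steps, Python scripts to look and compute and a tool call to move; the robot and the scene stay as the last step left them, time stands still between calls to the robot, and variables do not carry over. Pictures are saved under pics/ and viewed, at most 10 in all, crops included, and the job is handed in when it is done.

Besides the shell and the picture viewer there is one more tool, called after ">>>" by a JSON object that holds its "fn" and its "kwargs", one argument or row to a line. carry_out: Moves the arm, as the interface text tells. Its arguments: {"type":"object","properties":{"rows":{"type":"array","items":{"type":"array","items":{"type":"array","items":{"type":"number"}}}}},"required":["rows"]}

```bash
ls; mkdir -p pics; cat > h.py <<'E'
import numpy as np, cv2
from rig import robot
def snap(n,f):
    p,d=robot.snapshot(n); cv2.imwrite('pics/'+f,cv2.cvtColor(p,cv2.COLOR_RGB2BGR)); return p,d
def onplane(n,u,v,z):
    c=robot.calibration(n);R=np.array(c['R']);t=np.array(c['t'])
    o=-R.T@t; r=R.T@np.array([(u-c['cx'])/c['fx'],(v-c['cy'])/c['fy'],1]); return o+r*(z-o[2])/r[2]
def proj(n,X):
    c=robot.calibration(n);x=np.array(c['R'])@X+np.array(c['t']); return c['fx']*x[0]/x[2]+c['cx'],c['fy']*x[1]/x[2]+c['cy']
E
python3 - <<'E'
from h import *
snap('top','t0.png');snap('scene','s0.png')
for n in('top','scene'):
    c=robot.calibration(n);R=np.array(c['R']);print(n,-R.T@c['t'],R[2],c['fx'])
s=robot.read_state();print(s['clock'],s['tool_pos'],s['eef_rot'],s['force'])
E
```

```text
pics
top [ 0.35503247 -0.02213444  1.27343187] [ 0.15648696  0.02125748 -0.98745124] 476.5300147426747
scene [ 1.02704526 -0.44296574  0.76156824] [-0.5562306   0.49076056 -0.67064267] 388.5320775438133
0.1 [ 0.24883865 -0.57254167  0.24106326] [[ 9.17192577e-01  3.98443676e-01 -6.43456319e-04]
 [ 3.98444116e-01 -9.17190171e-01  2.11608515e-03]
 [ 2.52968936e-04 -2.19723898e-03 -9.99997554e-01]] [-0.64169892 -0.07072221  0.30555757]
```

View pics/t0.png

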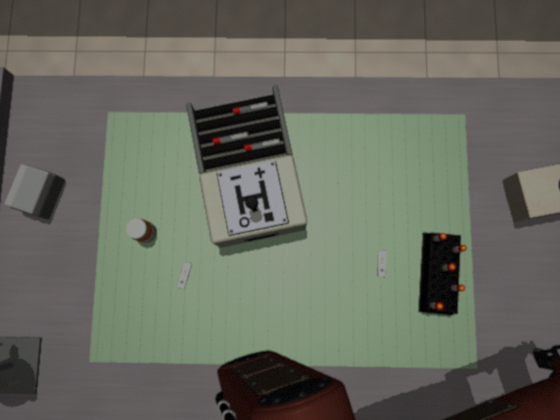

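View pics/s0.png

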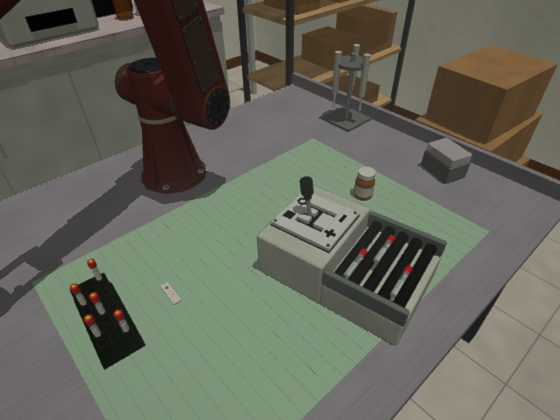

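Top view: the ring badge is near-left at about (244,222), the square near-right (268,216), the bar far-left (236,178), the cross far-right (260,172), and the knob at about (253,204). The lever therefore goes +x, +y, then -x. I'll measure the badges next.

```bash
python3 - <<'E'
from h import *
p=cv2.imread('pics/t0.png');c=p[150:250,190:315];cv2.imwrite('pics/t0c.png',cv2.resize(c,None,fx=6,fy=6,interpolation=cv2.INTER_CUBIC))
g=cv2.cvtColor(p,cv2.COLOR_BGR2GRAY)
m=(g<70).astype(np.uint8)
n,l,s,ce=cv2.connectedComponentsWithStats(m)
for i in range(1,n):
    x,y=ce[i]
    if 215<x<290 and 160<y<235 and s[i][4]>8: print(s[i],ce[i],onplane('top',x,y,.143))
E
```

```text
[255 168   9  10  34] [259.26470588 172.11764706] [0.63478585 0.05852746 0.143     ]
[231 176   9   4  23] [234.73913043 177.39130435] [0.62107769 0.11806287 0.143     ]
[235 181  34  33 460] [251.86956522 198.98695652] [0.56798162 0.07502172 0.143     ]
[264 213   9   8  61] [268.39344262 216.59016393] [0.52538702 0.03428831 0.143     ]
[240 217   9  10  31] [243.87096774 222.38709677] [0.51070153 0.09289829 0.143     ]
```

View pics/t0c.png

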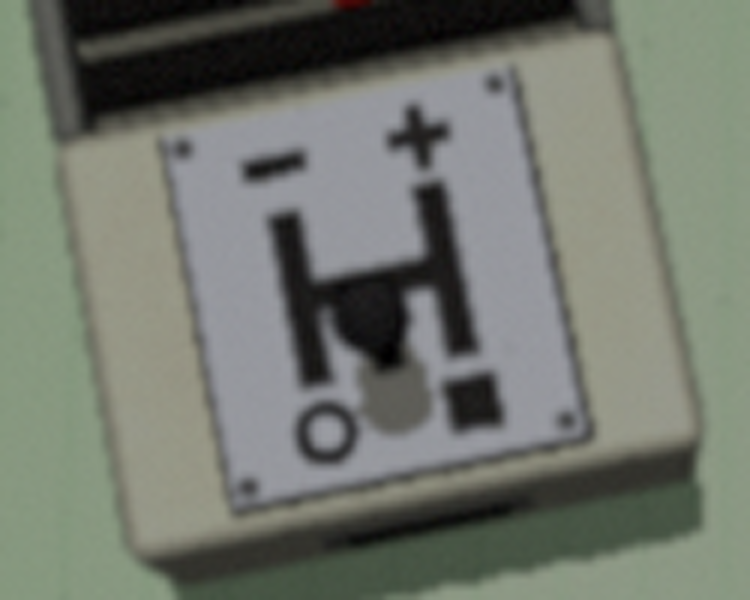

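The ring is confirmed at near-left: crop (327,432) is a clear ring, and the square is at (473,402). The badge centroids put the gate centre at (0.573, 0.076) with yaw 0.221. Next I'll measure the knob from depth.

```bash
cat >> h.py <<'E'
C=np.array([.5730,.0759]);A=.221
M=np.array([[np.cos(A),-np.sin(A)],[np.sin(A),np.cos(A)]])
def cloud(n):
    p,d=robot.snapshot(n);c=robot.calibration(n);v,u=np.mgrid[:420,:560]
    X=np.stack([(u-c['cx'])/c['fx']*d,(v-c['cy'])/c['fy']*d,d],-1)
    return (X-np.array(c['t']))@np.array(c['R']),d,p   # R^T (x-t)
def mf(X): return np.c_[(X[:,:2]-C)@M*1000,X[:,2]*1000]
def tool():
    s=robot.read_state();R=np.array(s['eef_rot'])
    print('t',s['clock'],'toolM',mf(np.array([s['tool_pos']])).round(1),'yaw err deg',round(np.degrees(np.arctan2(R[1,0],R[0,0])-A),2),'F_M',(M.T@np.array(s['force'])[:2]).round(1),s['force'][2])
    return s,R
def knob(n='top'):
    X,d,p=cloud(n);m=(d>0)&(X[...,2]>.19)&(X[...,2]<.26)
    P=mf(X[m]);k=(abs(P[:,0])<90)&(abs(P[:,1])<90)&(p[m].max(1)<75);P=P[k]
    print(n,len(P),'min',P.min(0).round(1),'max',P.max(0).round(1),'med',np.median(P,0).round(1))
E
python3 - <<'E'
from h import *
knob();knob('scene');s,R=tool()
T=np.r_[C+M@np.array([-.1,0]),.241]
print((R.T@(T-s['tool_pos'])*1000).round())
E
```

```text
top 137 min [-45.1 -14.1 211.8] max [-16.8  12.9 242.1] med [-31.1  -1.  237.2]
scene 242 min [-44.  -18.5 190.1] max [-11.7   8.7 240. ] med [-22.7 -10.9 225.3]
t 0.2 toolM [[-458.4 -561.8  241.4]] yaw err deg 10.82 F_M [-0.4 -0. ] -0.33883795344606116
[ 457. -485.    1.]
```

>>> {"fn": "carry_out", "kwargs": {
  "rows": [
    [[457,-485,0,10.8,0],[457,-485,0,10.8,0],[457,-485,0,10.8,0],[457,-485,0,10.8,0],[457,-485,0,10.8,0]]
  ]
}}

```text
clock: 0.7
tool_pos: [0.334, -0.3361, 0.2421]
eef_rot: [[0.976, 0.219, 0.0], [0.219, -0.976, 0.0], [0.0, -0.0, -1.0]]
force: [0.3, -0.1, -0.5]
grip_width: 0.145
grasp_force: 0.0
```

```bash
python3 - <<'E'
from h import *
s,R=tool()
T=np.r_[C+M@np.array([-.1,0]),.241]
print((R.T@(T-s['tool_pos'])*1000).round())
E
```

```text
t 0.7 toolM [[-323.5 -349.6  242.1]] yaw err deg -0.03 F_M [ 0.2 -0.1] -0.4578130810291149
[ 223. -350.    1.]
```

>>> {"fn": "carry_out", "kwargs": {
  "rows": [
    [[220,-350,0,0,0],[220,-350,0,0,0],[220,-350,0,0,0],[220,-350,0,0,0],[220,-350,0,0,0]]
  ]
}}

```text
clock: 1.2
tool_pos: [0.4173, -0.1004, 0.2425]
eef_rot: [[0.976, 0.219, 0.001], [0.219, -0.976, -0.0], [0.001, 0.001, -1.0]]
force: [1.1, 0.2, -0.1]
grip_width: 0.0
grasp_force: 0.0
```

```bash
python3 - <<'E'
from h import *
s,R=tool()
T=np.r_[C+M@np.array([-.1,0]),.241]
print((R.T@(T-s['tool_pos'])*1000).round())
E
```

```text
t 1.2 toolM [[-190.5 -137.9  242.5]] yaw err deg -0.01 F_M [ 1.1 -0. ] -0.07574857307538302
[  91. -138.    1.]
```

>>> {"fn": "carry_out", "kwargs": {
  "rows": [
    [[84,-132,0,0,0],[84,-132,0,0,0],[84,-132,0,0,0],[84,-132,0,0,0],[84,-132,20,0,0]]
  ]
}}

```text
clock: 1.7
tool_pos: [0.4726, 0.0464, 0.2249]
eef_rot: [[0.975, 0.224, 0.006], [0.224, -0.975, -0.001], [0.006, 0.002, -1.0]]
force: [0.5, -0.9, -0.6]
grip_width: -0.001
grasp_force: 0.0
```

```bash
python3 - <<'E'
from h import *
tool();snap('scene','s1.png')
E
```

```text
t 1.7 toolM [[-104.4   -6.8  224.9]] yaw err deg 0.26 F_M [ 0.3 -0.9] -0.5990808000311627
```

View pics/s1.png

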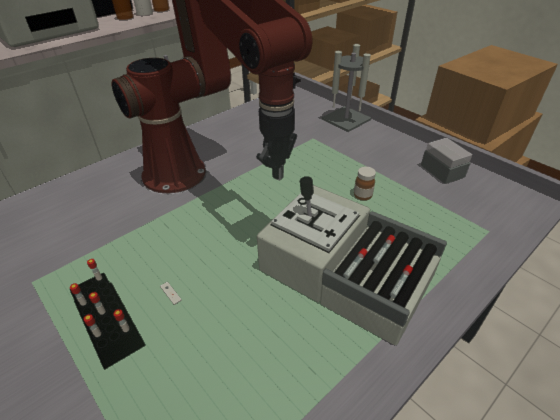

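>>> {"fn": "carry_out", "kwargs": {
  "rows": [
    [[10,-6,20,0,0],[25,-6,20,0,0],[40,-6,20,0,0],[50,-6,20,0,0],[58,-6,20,0,0]]
  ]
}}

```text
clock: 2.25
tool_pos: [0.5247, 0.0628, 0.202]
eef_rot: [[0.976, 0.219, -0.003], [0.219, -0.976, -0.0], [-0.003, -0.001, -1.0]]
force: [-3.2, -0.2, 1.5]
grip_width: -0.001
grasp_force: 0.0
```

```bash
python3 - <<'E'
from h import *
tool();knob()
E
```

```text
t 2.25 toolM [[-50.   -2.2 202. ]] yaw err deg -0.03 F_M [-3.2  0.6] 1.5324547641492523Traceback (most recent call last):
  File "<stdin>", line 2, in <module>
  File "h.py", line 24, in knob
    print(n,len(P),'min',P.min(0).round(1),'max',P.max(0).round(1),'med',np.median(P,0).round(1))
                         ~~~~~^^^
    return umr_minimum(a, axis, None, out, keepdims, initial, where)
ValueError: zero-size array to reduction operation minimum which has no identity
```

>>> {"fn": "carry_out", "kwargs": {
  "rows": [
    [[5,-2,0,0,0],[10,-2,0,0,0],[15,-2,0,0,0],[20,-2,0,0,0],[20,-2,0,0,0]]
  ]
}}

```text
clock: 2.8
tool_pos: [0.5451, 0.0698, 0.2025]
eef_rot: [[0.976, 0.22, 0.001], [0.22, -0.976, -0.0], [0.001, 0.0, -1.0]]
force: [-2.4, -1.5, 0.5]
grip_width: -0.001
grasp_force: 0.0
```

```bash
python3 - <<'E'
from h import *
tool();knob('scene')
E
```

```text
t 2.8 toolM [[-2.850e+01  2.000e-01  2.025e+02]] yaw err deg 0.02 F_M [-2.7 -0.9] 0.45038110352411975
scene 495 min [-37.9 -48.3 190.3] max [ 13.1  40.3 259.9] med [-11.6 -12.4 235. ]
```

>>> {"fn": "carry_out", "kwargs": {
  "rows": [
    [[2,0,0,0,0],[4,0,0,0,0],[4,0,0,0,0]]
  ]
}}

```text
clock: 3.15
tool_pos: [0.5485, 0.0707, 0.2024]
eef_rot: [[0.976, 0.22, 0.0], [0.22, -0.976, -0.0], [0.0, 0.0, -1.0]]
force: [-2.5, -0.8, 1.9]
grip_width: -0.0
grasp_force: 0.0
```

```bash
python3 - <<'E'
from h import *
tool();knob('scene')
p,d=snap('scene','s2.png');cv2.imwrite('pics/s2c.png',cv2.resize(p[150:270,240:380,::-1],None,fx=5,fy=5,interpolation=cv2.INTER_CUBIC))
E
```

```text
t 3.15 toolM [[-25.    0.3 202.4]] yaw err deg 0.02 F_M [-2.6 -0.2] 1.9427571458765336
scene 492 min [-32.6 -46.3 190.4] max [ 15.7  38.1 259.9] med [ -8.6 -12.1 235.7]
```

View pics/s2c.png

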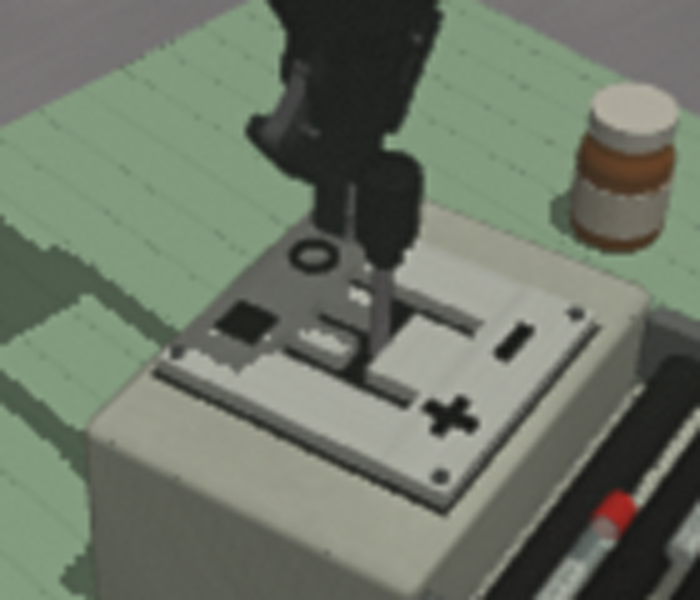

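The lever stands upright at the stop/cross junction (stem at crop (380,310)). I'll swing round to its right side.

>>> {"fn": "carry_out", "kwargs": {
  "rows": [
    [[-14,0,4,0,0],[-14,25,8,0,0],[-14,45,8,0,0],[5,45,8,0,0],[25,45,8,0,0]]
  ]
}}

```text
clock: 3.75
tool_pos: [0.5834, 0.0311, 0.1948]
eef_rot: [[0.976, 0.218, 0.001], [0.218, -0.976, -0.001], [0.001, 0.001, -1.0]]
force: [-0.0, -1.6, 3.1]
grip_width: -0.0
grasp_force: 0.0
```

>>> {"fn": "carry_out", "kwargs": {
  "rows": [
    [[0,-5,0,0,0],[0,-10,0,0,0],[0,-14,0,0,0],[0,-18,0,0,0]]
  ]
}}

```text
clock: 4.15
tool_pos: [0.5789, 0.0504, 0.1949]
eef_rot: [[0.976, 0.22, 0.002], [0.22, -0.976, 0.0], [0.002, 0.0, -1.0]]
force: [3.1, -1.1, 1.7]
grip_width: 0.002
grasp_force: 0.0
```

```bash
python3 - <<'E'
from h import *
tool();knob('scene')
E
```

```text
t 4.15 toolM [[  0.2 -26.2 194.9]] yaw err deg 0.02 F_M [ 2.7 -1.8] 1.7290766379542613
scene 461 min [-10.8 -80.9 190. ] max [ 18.3  29.3 259.9] med [ 11.8 -28.1 233.6]
```

>>> {"fn": "carry_out", "kwargs": {
  "rows": [
    [[0,-8,0,0,0],[0,-16,0,0,0],[0,-24,0,0,0],[0,-32,0,0,0],[0,-38,0,0,0]]
  ]
}}

```text
clock: 4.7
tool_pos: [0.5708, 0.0857, 0.1946]
eef_rot: [[0.975, 0.221, 0.002], [0.221, -0.975, -0.005], [0.001, 0.005, -1.0]]
force: [4.6, -13.1, 1.8]
grip_width: -0.001
grasp_force: 2.3
```

```bash
python3 - <<'E'
from h import *
tool();knob('scene')
p,d=snap('scene','s3.png');cv2.imwrite('pics/s3c.png',cv2.resize(p[150:270,240:380,::-1],None,fx=5,fy=5,interpolation=cv2.INTER_CUBIC))
E
```

```text
t 4.7 toolM [[1.000e-01 1.010e+01 1.946e+02]] yaw err deg 0.09 F_M [  1.6 -13.8] 1.810092348099041
scene 437 min [ -8.8 -43.1 190.2] max [ 18.1  63.  259.9] med [ 11.9   6.4 231.3]
```

View pics/s3c.png

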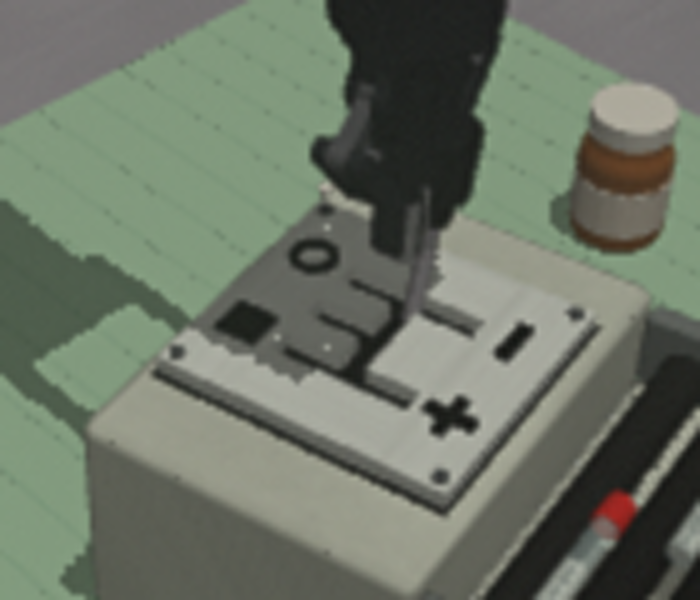

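```bash
python3 - <<'E'
from h import *
def pr(x,y,z):
    X=np.r_[C+M@np.array([x,y])/1000,z/1000];u,v=proj('scene',X);return round((u-240)*5),round((v-150)*5)
for th in(.15,.2,.23,.26,.28):
    f=lambda r:pr(0,r*np.sin(th),15+r*np.cos(th))
    print(th,'mark',f(120),'170',f(170),'knobbottom',f(185),'top',f(225))
E
```

```text
0.15 mark (397, 319) 170 (411, 231) knobbottom (416, 204) top (428, 129)
0.2 mark (403, 314) 170 (420, 224) knobbottom (426, 197) top (440, 120)
0.23 mark (407, 311) 170 (426, 221) knobbottom (431, 193) top (447, 116)
0.26 mark (410, 308) 170 (431, 217) knobbottom (437, 189) top (454, 112)
0.28 mark (413, 307) 170 (434, 215) knobbottom (440, 187) top (458, 109)
```

>>> {"fn": "carry_out", "kwargs": {
  "rows": [
    [[0,15,0,0,0],[0,40,0,0,0],[0,75,0,0,0],[0,105,0,0,0],[0,105,0,0,0]]
  ]
}}

```text
clock: 5.3
tool_pos: [0.593, -0.0184, 0.1934]
eef_rot: [[0.976, 0.216, -0.002], [0.216, -0.976, 0.0], [-0.002, -0.001, -1.0]]
force: [0.3, 0.4, -0.1]
grip_width: 0.004
grasp_force: 0.0
```

```bash
python3 - <<'E'
from h import *
tool();knob('scene')
p,d=snap('scene','s4.png');cv2.imwrite('pics/s4c.png',cv2.resize(p[150:270,240:380,::-1],None,fx=5,fy=5,interpolation=cv2.INTER_CUBIC))
E
```

```text
t 5.3 toolM [[ -1.1 -96.4 193.4]] yaw err deg -0.19 F_M [0.4 0.3] -0.06360793780536086
scene 306 min [-11.4 -89.7 190. ] max [ 17.4  62.7 259.9] med [  8.9  36.1 226.4]
```

View pics/s4c.png

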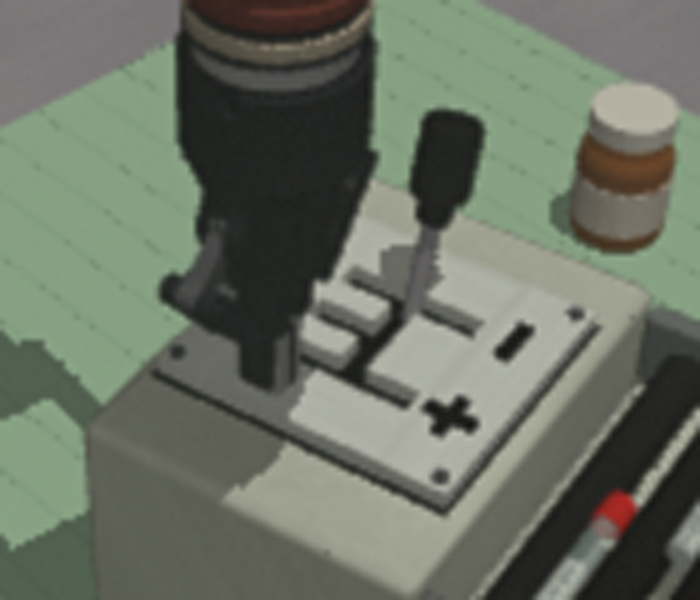

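The knob is at crop (455,120) and the stem foot at (412,308), matching lever_side of about 0.26, so the lever is at the left end of the channel. Next I'll go round to the far side.

>>> {"fn": "carry_out", "kwargs": {
  "rows": [
    [[28,0,0,0,0],[57,-10,0,0,0],[57,-55,0,0,0],[57,-100,0,0,0],[57,-140,0,0,0]]
  ]
}}

```text
clock: 5.9
tool_pos: [0.6165, 0.1368, 0.1934]
eef_rot: [[0.975, 0.221, -0.003], [0.221, -0.975, 0.001], [-0.002, -0.002, -1.0]]
force: [-0.1, -0.0, 0.2]
grip_width: 0.004
grasp_force: 0.0
```

>>> {"fn": "carry_out", "kwargs": {
  "rows": [
    [[0,-6,2,0,0],[0,-6,2,0,0],[-10,-6,2,0,0],[-20,-6,2,0,0],[-26,-6,2,0,0]]
  ]
}}

```text
clock: 6.4
tool_pos: [0.5904, 0.1323, 0.1921]
eef_rot: [[0.976, 0.218, -0.001], [0.218, -0.976, -0.0], [-0.001, 0.0, -1.0]]
force: [1.1, 0.5, 0.5]
grip_width: -0.001
grasp_force: 0.0
```

```bash
python3 - <<'E'
from h import *
tool()
E
```

```text
t 6.4 toolM [[ 29.3  51.2 192.1]] yaw err deg -0.08 F_M [1.2 0.2] 0.4590169485206457
```

>>> {"fn": "carry_out", "kwargs": {
  "rows": [
    [[-8,0,0,0,0],[-16,0,0,0,0],[-24,0,0,0,0],[-32,0,0,0,0],[-40,0,0,0,0]]
  ]
}}

```text
clock: 6.9
tool_pos: [0.5525, 0.1244, 0.1924]
eef_rot: [[0.976, 0.219, 0.002], [0.219, -0.976, -0.001], [0.001, 0.001, -1.0]]
force: [4.1, -0.3, -3.2]
grip_width: -0.001
grasp_force: 2.0
```

```bash
python3 - <<'E'
from h import *
tool();knob('scene')
E
```

```text
t 6.9 toolM [[ -9.4  51.8 192.4]] yaw err deg 0.02 F_M [ 3.9 -1.2] -3.2167248870093457
scene 398 min [-44.6  -4.9 190.1] max [  8.9  89.1 259.9] med [ -1.9  36.9 229.6]
```

Moving with about 4 N. I'll creep on until the wall force shows.

>>> {"fn": "carry_out", "kwargs": {
  "rows": [
    [[-4,0,0,0,0],[-7,0,0,0,0],[-10,0,0,0,0],[-12,0,0,0,0],[-12,0,0,0,0]]
  ]
}}

```text
clock: 7.45
tool_pos: [0.5412, 0.1225, 0.1921]
eef_rot: [[0.976, 0.22, 0.001], [0.22, -0.976, 0.001], [0.001, -0.0, -1.0]]
force: [6.1, 1.3, -3.7]
grip_width: 0.002
grasp_force: 2.6
```

>>> {"fn": "carry_out", "kwargs": {
  "rows": [
    [[-1,0,0,0,0],[-2,0,0,0,0],[-3,0,0,0,0],[-3,0,0,0,0]]
  ]
}}

```text
clock: 7.85
tool_pos: [0.5403, 0.1224, 0.1929]
eef_rot: [[0.976, 0.219, 0.006], [0.219, -0.976, 0.002], [0.007, -0.0, -1.0]]
force: [9.7, 2.4, -5.6]
grip_width: -0.003
grasp_force: 4.6
```

The tool moved only 0.9 mm of the 3 mm commanded and the force rose, so the lever is on the wall. I'll back off and check.

>>> {"fn": "carry_out", "kwargs": {
  "rows": [
    [[3,0,0,0,0],[15,0,0,0,0],[45,0,0,0,0],[75,0,-20,0,0],[85,0,-60,0,0]]
  ]
}}

```text
clock: 8.35
tool_pos: [0.6194, 0.1403, 0.2475]
eef_rot: [[0.976, 0.219, -0.012], [0.219, -0.976, -0.001], [-0.012, -0.001, -1.0]]
force: [0.4, -0.8, -0.5]
grip_width: -0.001
grasp_force: 0.0
```

>>> {"fn": "carry_out", "kwargs": {
  "rows": [
    [[0,40,-40,0,0],[0,90,-60,0,0],[0,140,-60,0,0],[0,190,-60,0,0],[0,230,-60,0,0]]
  ]
}}

```text
clock: 8.85
tool_pos: [0.6711, -0.0856, 0.3125]
eef_rot: [[0.976, 0.22, -0.002], [0.22, -0.976, 0.001], [-0.002, -0.001, -1.0]]
force: [1.0, 0.2, 0.1]
grip_width: -0.004
grasp_force: 0.0
```

```bash
python3 - <<'E'
from h import *
tool();knob('top')
p,d=snap('top','t5.png');q,d=snap('scene','s5.png')
a=cv2.resize(p[150:250,190:315,::-1],(400,320),interpolation=cv2.INTER_CUBIC);b=cv2.resize(q[150:270,240:380,::-1],(373,320),interpolation=cv2.INTER_CUBIC)
cv2.imwrite('pics/c5.png',np.hstack([a,b]))
for th in(.23,.25,.27):
  s=np.sin(.26);f=np.sin(th);k=np.sqrt(1-s*s-f*f)
  for r in(120,185,225):
    X=np.r_[C+M@np.array([-r*f,r*s])/1000,(15+r*k)/1000]
    u,v=proj('scene',X);U,V=proj('top',X);print(th,r,'top',round((U-190)*3.2),round((V-150)*3.2),'scene',round((u-240)*2.667+400),round((v-150)*2.667),mf(X[None]).round(1))
E
```

```text
t 8.85 toolM [[  60.3 -179.1  312.5]] yaw err deg 0.04 F_M [ 1. -0.] 0.13555950295536165
top 160 min [-62.9  33.2 192.4] max [-34.6  65.4 234.8] med [-50.   47.9 225.3]
0.23 120 top 166 197 scene 593 156 [[-27.4  30.8 127.7]]
0.23 185 top 139 208 scene 592 89 [[-42.2  47.6 188.7]]
0.23 225 top 120 215 scene 591 46 [[-51.3  57.8 226.3]]
0.25 120 top 167 200 scene 591 156 [[-29.7  30.8 127.1]]
0.25 185 top 140 213 scene 589 88 [[-45.8  47.6 187.8]]
0.25 225 top 122 222 scene 587 46 [[-55.7  57.8 225.2]]
0.27 120 top 167 203 scene 589 155 [[-32.   30.8 126.5]]
0.27 185 top 141 218 scene 585 88 [[-49.3  47.6 186.8]]
0.27 225 top 123 228 scene 583 45 [[-60.   57.8 224. ]]
```

View pics/c5.png

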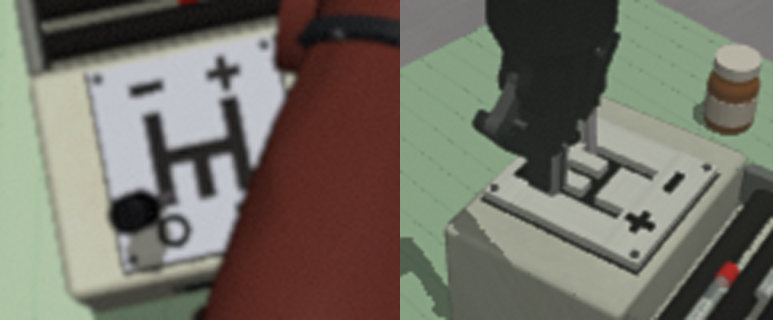

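>>> {"fn": "carry_out", "kwargs": {
  "rows": [
    [[0,50,0,0,0],[-10,100,0,0,0],[-20,150,0,0,0],[-40,200,0,0,0],[-60,240,0,0,0]]
  ]
}}

```text
clock: 9.5
tool_pos: [0.6656, -0.3305, 0.3115]
eef_rot: [[0.975, 0.222, -0.002], [0.222, -0.975, 0.002], [-0.002, -0.003, -1.0]]
force: [0.8, -0.7, 0.3]
grip_width: 0.002
grasp_force: 0.0
```

```bash
python3 - <<'E'
from h import *
from scipy.optimize import least_squares
tool();o={}
for n,(u0,u1,v0,v1) in dict(top=(215,250,205,232),scene=(290,345,150,200)).items():
    p,d=snap(n,n+'6.png');g=p.max(2)[v0:v1,u0:u1]
    m=cv2.morphologyEx((g<60).astype(np.uint8),cv2.MORPH_OPEN,np.ones((3,3)))
    k,l,s,ce=cv2.connectedComponentsWithStats(m);i=1+np.argmax(s[1:,4]);o[n]=ce[i]+[u0,v0];print(n,s[i],o[n])
def X(q):
    f,s=np.sin(q);return np.r_[C+M@np.array([f,s])*.205,.015+.205*np.sqrt(1-f*f-s*s)]
for ns in(['top'],['scene'],['top','scene']):
    print(ns,least_squares(lambda q:np.concatenate([np.array(proj(n,X(q)))-o[n] for n in ns]),[-.2,.2]).x)
a,b=[cv2.imread(f'pics/{n}6.png') for n in('top','scene')]
cv2.imwrite('pics/c6.png',np.hstack([cv2.resize(a[160:240,210:290],(400,400),interpolation=2),cv2.resize(b[150:250,270:370],(400,400),interpolation=2)]))
E
```

```text
t 9.5 toolM [[   1.3 -416.8  311.5]] yaw err deg 0.15 F_M [ 0.6 -0.9] 0.29838561137757036
top [ 10   5  15  13 155] [232.00645161 216.00645161]
scene [ 15  18  12  22 210] [310.57619048 177.56190476]
['top'] [-0.23306162  0.24258106]
['scene'] [-0.20479058  0.18823725]
['top', 'scene'] [-0.23209188  0.23654178]
```

View pics/c6.png

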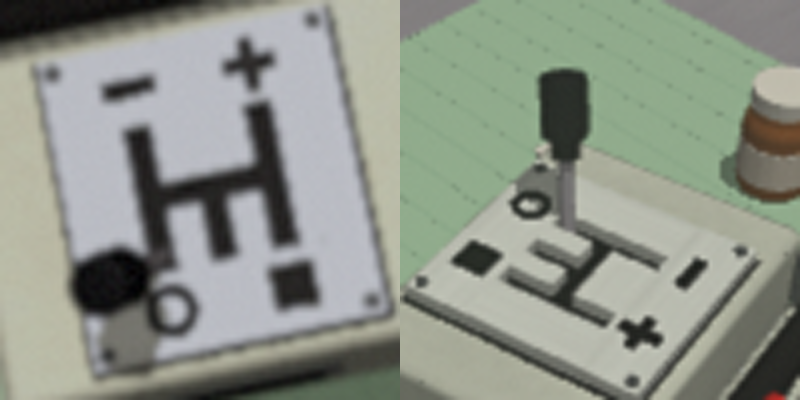

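The lever is in the ring slot. Its fore tilt measures about -0.233, but side reads equally low against the known 0.26. To be sure it is fully home, I'll push once more from the far side with a slight downward lead.

>>> {"fn": "carry_out", "kwargs": {
  "rows": [
    [[25,-50,0,0,0],[50,-100,0,0,0],[64,-150,0,0,0],[64,-200,0,0,0],[64,-250,0,0,0]]
  ]
}}

```text
clock: 10.1
tool_pos: [0.6751, -0.0812, 0.3116]
eef_rot: [[0.975, 0.222, -0.002], [0.222, -0.975, 0.002], [-0.002, -0.002, -1.0]]
force: [-0.5, -0.5, -0.8]
grip_width: 0.0
grasp_force: 0.0
```

>>> {"fn": "carry_out", "kwargs": {
  "rows": [
    [[0,-50,0,0,0],[0,-100,0,0,0],[0,-150,0,0,0],[0,-200,0,0,0],[0,-217,20,0,0]]
  ]
}}

```text
clock: 10.6
tool_pos: [0.6273, 0.1331, 0.296]
eef_rot: [[0.974, 0.226, 0.004], [0.226, -0.974, 0.004], [0.005, -0.002, -1.0]]
force: [0.2, -0.1, 0.2]
grip_width: 0.002
grasp_force: 0.0
```

```bash
python3 - <<'E'
from h import *
tool()
E
```

```text
t 10.6 toolM [[ 65.5  43.9 296. ]] yaw err deg 0.39 F_M [ 0.2 -0.2] 0.2277614013114438
```

>>> {"fn": "carry_out", "kwargs": {
  "rows": [
    [[0,-6,35,0,0],[0,-6,80,0,0],[0,-6,102,0,0],[-30,-6,102,0,0],[-60,-6,102,0,0]]
  ]
}}

```text
clock: 11.1
tool_pos: [0.5653, 0.1204, 0.1874]
eef_rot: [[0.975, 0.222, -0.007], [0.222, -0.975, 0.0], [-0.007, -0.002, -1.0]]
force: [-0.0, 0.3, 0.7]
grip_width: -0.002
grasp_force: 0.0
```

>>> {"fn": "carry_out", "kwargs": {
  "rows": [
    [[-10,0,0,0,0],[-18,0,0,0,0],[-22,0,0,0,0],[-24,0,1,0,0],[-24,0,1,0,0]]
  ]
}}

```text
clock: 11.6
tool_pos: [0.5455, 0.1136, 0.1897]
eef_rot: [[0.976, 0.219, 0.001], [0.219, -0.976, 0.0], [0.001, -0.0, -1.0]]
force: [0.1, 0.6, 0.5]
grip_width: 0.001
grasp_force: 0.0
```

```bash
python3 - <<'E'
from h import *
tool()
E
```

```text
t 11.6 toolM [[-18.5  42.8 189.7]] yaw err deg 0.02 F_M [0.2 0.5] 0.4550930938890516
```

>>> {"fn": "carry_out", "kwargs": {
  "rows": [
    [[0,-6,0,0,0],[-3,-6,0,0,0],[-5,-6,0.5,0,0],[-7,-6,1,0,0],[-7,-6,1,0,0]]
  ]
}}

```text
clock: 12.1
tool_pos: [0.5413, 0.119, 0.1897]
eef_rot: [[0.976, 0.219, 0.012], [0.219, -0.976, 0.003], [0.013, -0.001, -1.0]]
force: [10.3, 4.1, -4.6]
grip_width: -0.001
grasp_force: 5.4
```

```bash
python3 - <<'E'
from h import *
tool()
E
```

```text
t 12.1 toolM [[-21.5  49.  189.7]] yaw err deg -0.0 F_M [10.9  1.7] -4.558735930131624
```

It stops at the same place (-21.5 mm) with 11 N, so the lever is hard home. I'll retreat.

>>> {"fn": "carry_out", "kwargs": {
  "rows": [
    [[7,0,0,0,0],[20,0,0,0,0],[50,0,0,0,0],[80,0,-20,0,0],[88,0,-65,0,0]]
  ]
}}

```text
clock: 12.6
tool_pos: [0.621, 0.1368, 0.2476]
eef_rot: [[0.976, 0.219, -0.012], [0.219, -0.976, -0.001], [-0.012, -0.001, -1.0]]
force: [1.0, 0.6, -1.1]
grip_width: -0.0
grasp_force: 0.0
```

>>> {"fn": "carry_out", "kwargs": {
  "rows": [
    [[0,30,-50,0,0],[0,80,-60,0,0],[0,130,-60,0,0],[0,180,-60,0,0],[0,230,-60,0,0]]
  ]
}}

```text
clock: 13.1
tool_pos: [0.6715, -0.0826, 0.3134]
eef_rot: [[0.976, 0.22, -0.001], [0.22, -0.976, 0.0], [-0.001, -0.0, -1.0]]
force: [0.1, 0.6, 0.9]
grip_width: 0.003
grasp_force: 0.0
```

>>> {"fn": "carry_out", "kwargs": {
  "rows": [
    [[0,50,0,0,0],[-10,100,0,0,0],[-20,150,0,0,0],[-40,200,0,0,0],[-40,200,0,0,0]]
  ]
}}

```text
clock: 13.6
tool_pos: [0.6743, -0.2915, 0.3119]
eef_rot: [[0.977, 0.213, -0.004], [0.213, -0.977, -0.002], [-0.004, 0.001, -1.0]]
force: [0.5, 0.6, 0.2]
grip_width: 0.0
grasp_force: 0.0
```

```bash
python3 - <<'E'
from h import *
tool();a,_=snap('top','top7.png');b,_=snap('scene','scene7.png')
for p,n,(u0,u1,v0,v1) in((a,'top',(215,250,205,232)),(b,'scene',(290,345,150,200))):
    m=cv2.morphologyEx((p.max(2)[v0:v1,u0:u1]<60).astype(np.uint8),cv2.MORPH_OPEN,np.ones((3,3)))
    k,l,s,ce=cv2.connectedComponentsWithStats(m);i=1+np.argmax(s[1:,4]);print(n,s[i],ce[i]+[u0,v0])
# stem mark: brightness along near-left slot in top view
E
```

```text
t 13.6 toolM [[  18.3 -380.6  311.9]] yaw err deg -0.38 F_M [0.6 0.5] 0.2354216851848071
top [ 10   6  15  12 149] [232.10738255 216.2147651 ]
scene [ 15  18  12  22 208] [310.37019231 177.50961538]
```

The lever is unmoved by the second push, so it is at its stop. Handing in.

```bash
python3 -c "
from rig import robot
print(robot.hand_in())"
```

```text
the job is handed in; nothing more can be done
None
```

The lever is in the ring-badged near-left slot, pushed until it stopped, and a second push at about 11 N did not move it; I handed in at 13.6 s with the arm clear, though the cameras read its tilt a little short of nominal (about 0.23 rad against 0.27) and the last pushes may have lifted the knob 1–2 mm on its spring (estimated, not measured).

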